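# Close a gear case on its dowels and hold it shut against the bearing spring

### The job

Take the pinion shaft (the long one with the small gear) out of the wooden block and stand it upright, gear end down, in the bearing of the open gear case clamped in the vise. Then put the cover on, boss over the shaft and its two end holes over the two dowels, press it down against the bearing's spring until the joint faces are closed all round, and finish while still holding it pressed shut, ready for the bolts. Leave everything else on the bench where it is.

Things in the scene. Friction and masses are not known exactly. Their poses are not given: they have to be found in the camera images.
- case: lower half of a cast aluminium gear case: open-topped box 70 mm (x) by 116 mm (y) by 50 mm high, fixed in the vise. Origin: centre of its underside, 32 mm above the bench; z up. Long walls 10 mm thick, ends 20 mm. Bearing at x = 0, y = -14 mm. A driven gear wheel, 33 mm across, top at z = 36 mm (its 12 mm pin to z = 48 mm), is already fitted at y = +20 mm
- vise: grey drill-press vise that grips the case by its long walls; fixed, placed anew at each start. Origin on the bench below the case's origin, axes as the case. Its jaws, 100 mm along y, reach to x = +-77 mm and end 60 mm above the bench, 22 mm below the joint face; its screw and tommy bar run to x = -180 mm, lower than the jaws
- case_face (a point): centre of the joint face (rim) of the lower case, 50 mm above the case's underside, 82 mm above the bench, axes as the case. With the case closed, the cover's origin and axes coincide with it
- dowel_a (a point): top of the dowel at the bearing end of the lower case (x = 0, y = -48 mm): steel, 8 mm thick, standing 12 mm above the joint face, bullet nose tapering to 3.6 mm over the last 4 mm
- dowel_b (a point): top of the same dowel at the other end (x = 0, y = +48 mm)
- bearing_top (a point): centre of the top of the ball bearing in the lower case: steel ring 40 mm outside, 17.5 mm bore, 10 mm thick, over 10 mm free below. Unloaded its top is 24 mm below the joint face, 58 mm above the bench. It rests on a wave spring and can be pushed straight down by up to 6 mm: 3 N start it, 2.5 N more per mm, 13 N at the 4 mm that close the case
- shaft: steel pinion shaft 100 mm long, 0.20 to 0.30 kg, in one of the block's bores. Origin: centre of its lower end, z up along it. Lower journal 16 mm thick, z = 0 to 14 mm (first 4 mm tapered); gear 35 mm across, z = 14 to 34; collar 26 mm thick to z = 42; plain upper journal 16 mm thick to z = 100 (last 4 mm tapered). Gear rests on the block's top: origin 16 mm above the bench
- shaft_grip (a point): point on the shaft's axis 72 mm above its lower end, in the middle of the upper journal: the place to grip. With the shaft seated (gear resting on the bearing, origin 44 mm above the bench, 12 mm above the case's underside) the collar stands 4 mm proud of the joint face; pressing the cover on pushes shaft and bearing down those 4 mm
- cover: upper half of the gear case: aluminium plate 70 mm (x) by 116 mm (y) by 12 mm, 0.26 to 0.38 kg, lying joint face down on the bench beside the vise. Origin: centre of its underside, z up. A boss to grip it by stands on it at y = -14 mm; a flat round pad, 24 mm across, 4 mm high, at y = +20 mm. 9.5 mm through holes for the dowels at x = 0, y = +-48 mm. Fits one way round only
- cover_boss (a point): centre of the top of the cover's eight-sided boss (x = 0, y = -14 mm): 44 mm across flats, flats facing +-x, +-y and the diagonals, from 12 to 46 mm above the cover's underside, with an 18.6 mm bore right through for the shaft, whose end stands 12 mm out of it at last. Laid on and let go, the cover stays about 3 mm open; about 7 N of push close it, 10 to 20 N hold it firmly shut
- block: wooden block 180 mm (x) by 60 mm (y) by 30 mm high, fixed, on the other side of the vise from the cover (sides change), with three bores 18 mm wide and 18 mm deep at x = -60, 0 and +60 mm: they hold the pinion shaft, the plain spindle and the idler in any order. Origin: centre of its underside
- spindle: plain stepped steel spindle without gear, 86 mm long, 28 mm flange low down, standing in the block; not needed. Origin: centre of its lower end, 16 mm above the bench
- idler: short steel idler, 50 mm long, with a wide gear 45 mm across, standing in the block; not needed. Origin: centre of its lower end, 16 mm above the bench
- mug: white mug, 82 mm wide, 95 mm high, to leave alone. Origin: centre of its underside
- spray: white spray bottle, 68 mm wide, 202 mm high, to leave alone. Origin: centre of its underside
- tape: roll of tape, 100 mm across, 24 mm high, to leave alone. Origin: centre of its underside
- wrench: steel wrench lying on the bench, to leave alone. Origin: under its middle, x along it
- screwdriver: screwdriver lying on the bench, to leave alone. Origin: under its middle, x along it
- bolt_tray: small open grey tray of bolts, 90 by 130 by 40 mm, behind the vise, to leave alone. Origin: centre of its underside

How it is judged (in metres and radians):
On the way, in this order (a step that is already met when the one before it is completed fails the run):
1. the pinion shaft stands upright in the bearing, its gear down on the bearing (horizontal distance between shaft and bearing_top below 0.0025 m and angle between shaft's own z axis and vertical below 0.06 rad and z of shaft in the frame of case between 0.006 and 0.014 m), for 0.3 s.
2. the cover is over the shaft and on both dowels (horizontal distance between shaft and bearing_top below 0.0025 m and angle between shaft's own z axis and vertical below 0.06 rad and horizontal distance between cover and case_face below 0.0025 m and horizontal distance between cover_boss and bearing_top below 0.003 m and angle between the x axis of cover and the x axis of case, either way round below 0.05 rad and z of cover in the frame of case_face below 0.008 m), for 0.1 s.
At the end, for the whole second after the job is handed in: shaft upright in the bearing (within 2.5 mm, 0.06 rad) and pushed down with it; cover on both dowels (within 2.5 mm, 0.05 rad, level), joint closed to under 1 mm and bearing with over 1 N, the fingers on the cover with over 4 N, still, through the last second (horizontal distance between shaft and bearing_top below 0.0025 m and angle between shaft's own z axis and vertical below 0.06 rad and z of shaft in the frame of case between 0.0055 and 0.01 m and horizontal distance between cover and case_face below 0.0025 m and horizontal distance between cover_boss and bearing_top below 0.003 m and angle between the x axis of cover and the x axis of case, either way round below 0.05 rad and z of cover in the frame of case_face between -0.0025 and 0.001 m and angle between the z axis of cover and the z axis of case, either way round below 0.02 rad and contact force between cover and case above 1 N and contact force between the fingers and cover above 4 N and linear speed of cover below 0.02 m/s); the arm keeps its last pose, push and grip.
It fails at once if another thing on the bench or in the block is shifted by more than 25 mm (distance of any of spindle, idler, mug, spray, tape, wrench, screwdriver, bolt_tray from where it was at the start of the episode above 0.025 m).
It also fails if it takes over 62 s, if anything falls off the work surface, if the arm or the gripper's body presses on something with over 40 N, if the wrist force passes 120 N, or if a joint passes its speed limit or range.

### The arm

A 6-joint arm with a two-finger parallel gripper is mounted at the origin on the work surface. World frame = base frame: x ahead of the robot, y to its left, z up, the work surface at z = 0. Lengths are in mm, angles in rad, forces in N, time in s.
With the tool pointing down it reaches from about 250 to 775 mm from the base axis. Payload 4 kg.
Tool frame: the origin (TCP) lies at the very end of the fingers, on their centre line; the grasp point (between the pads) lies manip.grasp_offset behind it (manip.grasp_offset is the distance from the TCP to the grasp point, in mm); z points along the fingers, y is the line along which they close (so a half turn about z gives the same grasp; the last joint's range is limited). The gripper opens to 85 mm and grips with 20 to 120 N. Pads are 22 mm wide; open, the fingers measure 114 mm over their backs; the gripper's body (76 mm by 85 mm) begins 54 mm behind the grasp point. The pads swing forward as they close: fully open they stand 13 mm farther back than shut.
Start: joints at [1.182, 0.087, 1.371, -0, 1.684, -0.103], TCP at [155.067, 527.704, 231.341] pointing down, gripper open.
Joint ranges: [-3.1, 3.1], [-0.76, 2.03], [0.27, 2.55], [-1.08, 4.22], [0.17, 2.65], [-2.57, 2.57]. Speed limits (rad/s): [2.79, 2.79, 3.14, 3.14, 3.14, 3.14].

### API

Orientations are given as a unit quaternion [x, y, z, w].
In Python, from workcell import manip gives the robot as it stands.
- The arm moves only by the tool drive_effector, called after "Request:" by a JSON object that holds its "method" and its "body", one argument or row to a line. Schema: {"type":"object","properties":{"steps":{"type":"array","items":{"type":"array","items":{"type":"number"},"minItems":5,"maxItems":5},"minItems":1,"maxItems":8},"only":{"type":"string"},"quiet":{"type":"boolean"},"lines":{"type":"string"}},"required":["steps"],"additionalProperties":false}. steps is a list of rows, 1 to 8 of them, each of 5 numbers: dx, dy, dz in units of 20 mm, then a turn about the tool's z in units of 0.25 rad, then the finger opening in mm; each row shifts and turns the commanded pose from where the row before left it, along the tool's axes as they then stand; what a row does not reach is not made up. A row lasts 1/10 s, in which the tool goes at most 50 mm and 0.15 rad, less where a joint would pass 70% of its speed; a pose out of reach is approached as far as the arm can. The fingers move at their own pace and stop on an object; the grip force is fixed at half the most. Time passes only in rows, so rows that do not move let the fingers close. The tool returns the time, the measured TCP pose, the force, the opening and the grip force at its end. only (a regular expression) keeps the lines of the reply that match it, lines (a string "A,B") keeps lines A to B, and quiet returns only ok. Input that does not fit is refused with a message, and nothing moves.
- manip.observe(): the state, without advancing time (a new reading comes with each control period).
- manip.snapshot(name): name is "side" or "top" or "wrist"; returns the picture (480x640x3 uint8, blue, green, red); there is no depth.
- manip.camera_params(name): a dict with "fx", "fy", "cx", "cy" (pixels), "k1" (the pictures are not rectified: a ray, as slopes to the right and down, at radius r is drawn at 1 + k1 r^2 times it, then the intrinsics apply), "rvec" (rotation vector, rad) and "tvec" (3), from world to camera coordinates, as OpenCV has them. Camera axes: x right, y down, z forward; pixel columns grow to the right and rows downward; lengths in mm; the calibration is good to about 2 mm. A picture is of the moment at which its call begins: read the wrist's pose just before it. camera_params takes no time and is no camera call; for the wrist camera it gives the pose at the moment of the call.
- manip.close_job(): hands the job in; it is judged then, once.
The state is a dict: "clock": time; "q": joint angles; "joint_vel": joint speeds; "effort": joint torques, N m; "tcp_pos": TCP position; "ee_rot": TCP orientation; "ft_force": force on the tool from outside, world axes, zero at the start; "torque": the same for the moment, N m; "grip_width": finger opening in mm; "grip_force": force on a finger pad.
Only numpy, scipy, OpenCV 4.12 (cv2) and the standard library are available. Lean on these libraries where they do the work, as an engineer would, in place of code of your own. Each camera call takes 0.05 s, during which the arm holds its last target. There are 200 camera calls.

## Working session

There is one attempt and no reset: what is moved stays moved. The work goes in short steps, Python scripts to look and compute and a tool call to move; the robot and the scene stay as the last step left them, time stands still between calls to the robot, and variables do not carry over. Pictures are saved under pics/ and viewed, at most 10 in all, crops included, and the job is handed in when it is done.

```bash
ls; mkdir -p pics; cat > h.py <<'E'
import numpy as np, cv2
from workcell import manip
from scipy.spatial.transform import Rotation as R
def cam(n):
    p=manip.camera_params(n); Rm=cv2.Rodrigues(np.array(p['rvec'],float))[0]
    return p,Rm,np.array(p['tvec'],float)
def ray(c,u,v):
    p,Rm,t=c; x=(u-p['cx'])/p['fx']; y=(v-p['cy'])/p['fy']; a,b=x,y
    for _ in range(20):
        s=1+p['k1']*(a*a+b*b); a,b=x/s,y/s
    return -Rm.T@t, Rm.T@np.array([a,b,1.])
def onz(c,u,v,z):
    o,d=ray(c,u,v); return o+d*(z-o[2])/d[2]
def proj(c,P):
    p,Rm,t=c; q=Rm@np.array(P,float)+t; a,b=q[0]/q[2],q[1]/q[2]; s=1+p['k1']*(a*a+b*b)
    return np.array([p['cx']+p['fx']*a*s,p['cy']+p['fy']*b*s])
def tool(dw):
    "world delta -> tool axes"
    return R.from_quat(manip.observe()['ee_rot']).inv().apply(dw)
E
python3 - <<'E'
from h import *
for n in('top','side','wrist'):
    c=cam(n); cv2.imwrite(f'pics/{n}0.png',manip.snapshot(n)); print(n,c[0],-c[1].T@c[2])
print(manip.observe(),manip.grasp_offset)
E
```

```text
pics
workcell.py
top {'fx': 495.82555736376105, 'fy': 495.82555736376105, 'cx': 313.6716980988984, 'cy': 240.94696641762545, 'k1': -0.101188776874247, 'rvec': array([ 2.175815  , -2.12567444,  0.12828989]), 'tvec': array([  13.28750564,  560.91727304, 1422.52191593])} [ 374.11117112   10.95482326 1482.66455066]
side {'fx': 499.5542628441954, 'fy': 499.5542628441954, 'cx': 323.0138092204047, 'cy': 235.79366925911953, 'k1': 0.038939181094177794, 'rvec': array([ 2.19420582, -0.88418299,  0.35746465]), 'tvec': array([-423.08134087,  346.08067695, 1000.05917274])} [ -14.45472705 -648.79821658  936.87776149]
wrist {'fx': 396.47246362296517, 'fy': 396.47246362296517, 'cx': 328.9079747237062, 'cy': 244.099291647385, 'k1': 0.02408338640372346, 'rvec': array([-2.31119035, -1.73182339, -0.26158572]), 'tvec': array([-549.10005145,  -38.61375874,  379.67812454])} [ 81.61965996 548.74726472 373.32564564]
{'clock': 0.15, 'q': array([ 1.18188710e+00,  8.78294381e-02,  1.37194036e+00, -3.14465503e-05,
        1.68359366e+00, -1.03087978e-01]), 'joint_vel': array([ 3.40712394e-04, -1.68710971e-03, -4.10800021e-03,  3.78968583e-04,
       -1.47066886e-03, -2.37917854e-05]), 'effort': array([ 1.23258145e-03, -3.52373600e+01, -3.13679981e+01, -6.59904481e-05,
        8.01129645e-03, -2.34309135e-05]), 'tcp_pos': array([154.92951741, 527.32234097, 230.36697427]), 'ee_rot': array([ 1.42426350e-01,  9.89805006e-01, -8.62549456e-04, -2.00462424e-04]), 'ft_force': array([ 0.75676579, -0.32599687,  0.19989495]), 'torque': array([ 0.02965193,  0.04094679, -0.02382667]), 'grip_force': 0.0, 'grip_width': 85.34603094576578} 18.700000000000003
```
View pics/top0.png

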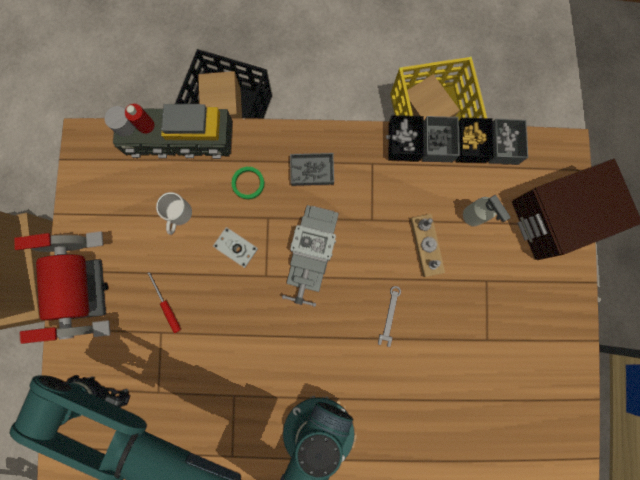

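View pics/side0.png

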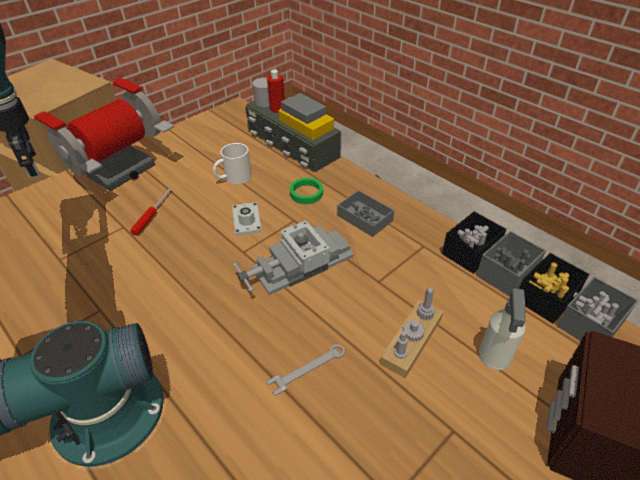

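Top: the cover is at (236,247), the case at (313,242), and the block at (428,245). Side: the tall shaft with a gear is at about (427,300), the far end of the block. I'll enlarge both views.

```bash
python3 - <<'E'
from h import *
t=cv2.imread('pics/top0.png');s=cv2.imread('pics/side0.png')
f=lambda im,x,y,w,h,k:cv2.resize(im[y:y+h,x:x+w],None,fx=k,fy=k,interpolation=cv2.INTER_CUBIC)
a=np.hstack([f(t,285,205,55,50,5),f(t,208,222,55,50,5),f(t,405,205,50,75,5)[:250]])
b=np.hstack([f(s,375,280,75,100,3),f(s,255,210,100,100,3),f(s,225,195,50,50,3).repeat(1,0)[:300] if 0 else cv2.copyMakeBorder(f(s,225,195,50,50,5),0,50,0,0,0)])
w=max(a.shape[1],b.shape[1]);p=lambda m:cv2.copyMakeBorder(m,0,0,0,w-m.shape[1],0)
cv2.imwrite('pics/z.png',np.vstack([p(a),p(b)]));print(w,a.shape,b.shape)
c=cam('top')
for n,u,v,z in[('pinion?',424,223,116),('mid',429,244,70),('spin',433,265,100),('case',313,242,82),('boss',236,248,46)]:print(n,onz(c,u,v,z))
E
```

```text
800 (250, 800, 3) (300, 775, 3)
pinion? [ 607.9087384  -282.37093969  116.        ]
mid [ 554.80246767 -306.43977595   70.        ]
spin [ 491.82116125 -310.74816431  100.        ]
case [551.47458463  27.71033091  82.        ]
boss [533.17983424 253.05993022  46.        ]
```

View pics/z.png

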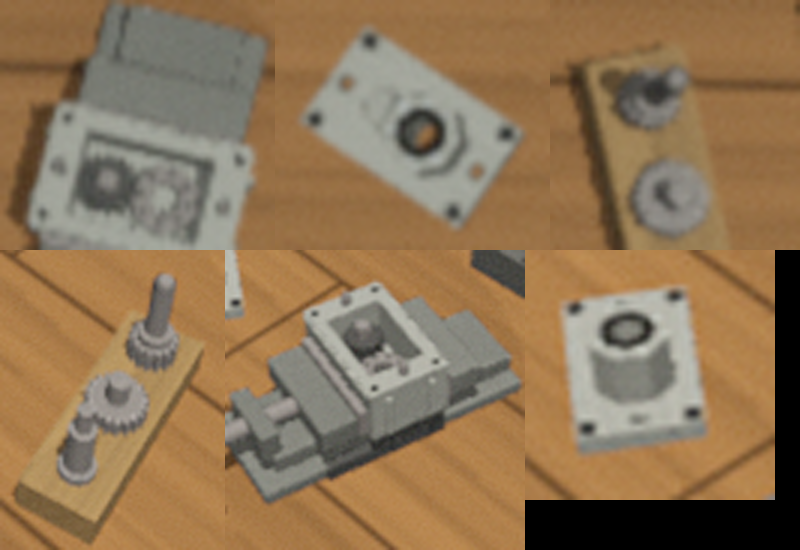

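Top crop: the pinion's top is at about (430.6,220.6) in the image and its gear at (424.6,224). In the case, the driven wheel is on the left (306.6,241), so the bearing is on the world −y side. The cover's pad is up-left of the boss. Next I'll fly over the cover with the wrist camera.

The rows are not in the units I measure in: shifts go in units of 20 mm and turns go in units of 0.25 rad. I convert before sending: -49 mm is -2.45, -15 mm is -0.75.

Request:
{"method": "drive_effector", "body": {
  "steps": [
    [-2.45,-0.75,0,0,85],
    [-2.45,-0.75,0,0,85],
    [-2.45,-0.75,0,0,85],
    [-2.45,-0.75,0,0,85],
    [-2.45,-0.75,0,0,85],
    [-2.45,-0.75,0,0,85],
    [-2.45,-0.75,0,0,85],
    [-2.45,-0.75,0,0,85]
  ]
}}

```text
clock: 0.95
tcp_pos: [490.3, 306.1, 231.0]
ee_rot: [0.142, 0.99, 0.0, -0.0]
ft_force: [0.4, 0.2, -0.4]
grip_width: 84.8
grip_force: 0.0
```

Request:
{"method": "drive_effector", "body": {
  "steps": [
    [-2.45,-0.75,0,0,85],
    [-2.45,-0.75,0,0,85],
    [0,0,0,0,85],
    [0,0,0,0,85],
    [0,0,0,0,85]
  ]
}}

```text
clock: 1.45
tcp_pos: [571.8, 253.1, 231.1]
ee_rot: [0.142, 0.99, 0.0, -0.001]
ft_force: [-0.3, 0.7, 0.0]
grip_width: 84.9
grip_force: 0.0
```

```bash
python3 - <<'E'
from h import *
c=cam('wrist'); im=manip.snapshot('wrist'); np.save('c1.npy',np.array([0])); cv2.imwrite('pics/w1.png',im)
import pickle; pickle.dump(c,open('w1.pkl','wb'))
print(onz(c,320,240,46), -c[1].T@c[2], manip.observe()['tcp_pos'])
for P in[(533,253,46),(551,28,82)]: print(proj(c,P))
E
```

```text
[590.5475914  239.55857238  46.        ] [498.50076911 274.18208984 374.22358479] [571.53915978 253.45697515 231.44594332]
[315.57340361 170.97506101]
[ 45.67814707 279.27324617]
```

View pics/w1.png

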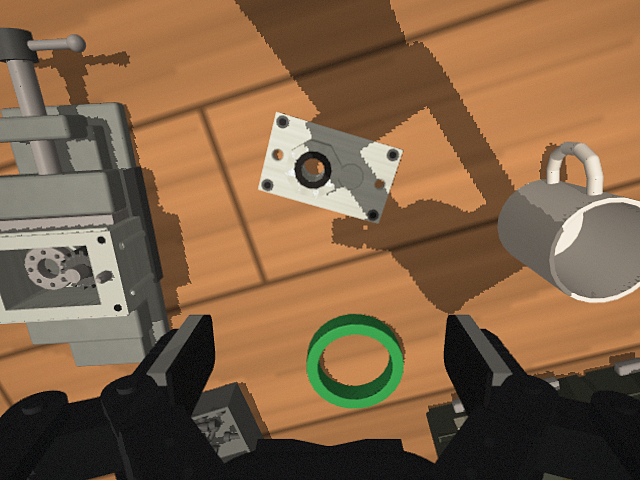

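The wrist view shows the cover's bore at (313,169), dowel holes at (278,155) on the boss end and (379,184), and dark bolt holes at (282,122), (393,155), (266,186) and (373,215).

```bash
cat >> h.py <<'E'
def dark(im,u,v,r,th=60):
    "centroid + size of dark blob nearest (u,v)"
    g=im[v-r:v+r+1,u-r:u+r+1].max(2); m=(g<th).astype(np.uint8)
    n,l,s,c=cv2.connectedComponentsWithStats(m)
    if n<2: return None
    k=1+np.argmax(s[1:,4]); return c[k]+[u-r,v-r],s[k,2:]
E
python3 - <<'E'
from h import *
import pickle
c=pickle.load(open('w1.pkl','rb')); im=cv2.imread('pics/w1.png')
P=[]
for u,v in[(282,122),(393,155),(266,186),(373,215)]:
    b=dark(im,u,v,9,90); w=onz(c,*b[0],12); P.append(w); print(b,w)
P=np.array(P); print('centre',P.mean(0), np.linalg.norm(P[0]-P[1]),np.linalg.norm(P[2]-P[3]),np.linalg.norm(P[0]-P[2]))
b=dark(im,313,169,24,60); w=onz(c,*b[0],46); print('bore dark',b,w)
d=(P[1]+P[3]-P[0]-P[2]); y=d/np.linalg.norm(d); print('cover y yaw',np.degrees(np.arctan2(y[1],y[0])),'boss pred',P.mean(0)-14*y)
t=cam('top'); print('predicted in top',proj(t,[*P.mean(0)[:2],12]))
g=manip.observe(); print(g['q'])
E
```

```text
(array([282. , 121.5]), array([ 7,  8, 50], dtype=int32)) [487.65812424 235.10020838  12.        ]
(array([392.39705882, 154.60294118]), array([11, 10, 68], dtype=int32)) [542.01142354 320.80890909  12.        ]
(array([266.98148148, 184.46296296]), array([ 9,  9, 54], dtype=int32)) [535.82727578 204.69481607  12.        ]
(array([372.40186916, 214.72897196]), array([ 12,  12, 107], dtype=int32)) [590.20700294 290.0570258   12.        ]
centre [538.92595663 262.66523983  12.        ] 101.49020899697888 101.21196360539788 56.96275134762202
bore dark (array([312.65762712, 169.21355932]), array([ 36,  36, 590], dtype=int32)) [530.96840935 251.12372923  46.        ]
cover y yaw 57.559875551740475 boss pred [531.41610533 250.84990516  12.        ]
predicted in top [234.74452774 247.31324163]
[ 3.26503960e-01  2.56160362e-01  1.17607445e+00  4.81394102e-04
  1.70949322e+00 -9.60023867e-01]
```

Request:
{"method": "drive_effector", "body": {
  "steps": [
    [0,-2.5,0,0,85],
    [0,-2.5,0,0,85],
    [0,-2.5,0,0,85],
    [0,-2.5,0,0,85],
    [0,-0.5,0,0,85],
    [0,0,0,0,85],
    [0,0,0,0,85]
  ]
}}

```text
clock: 2.2
tcp_pos: [513.3, 52.6, 231.7]
ee_rot: [0.142, 0.99, 0.001, 0.0]
ft_force: [0.3, 0.6, 0.4]
grip_width: 84.9
grip_force: 0.0
```

```bash
python3 - <<'E'
from h import *
import pickle
c=cam('wrist'); im=manip.snapshot('wrist'); cv2.imwrite('pics/w2.png',im); pickle.dump(c,open('w2.pkl','wb'))
E
```

```text
(no output)
```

View pics/w2.png

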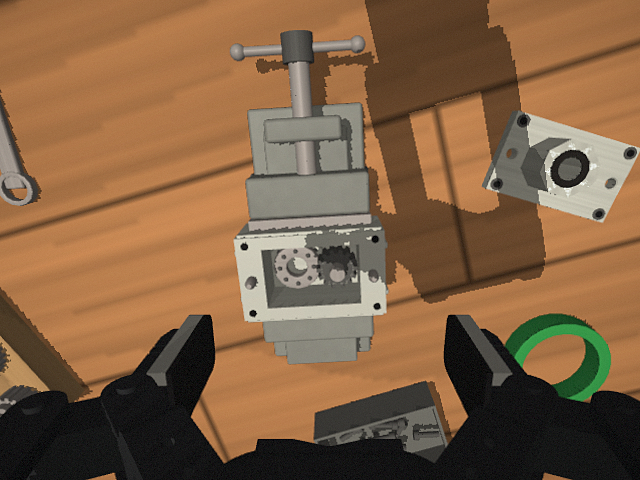

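The wrist view over the case shows the bearing ring at (297,265), wheel at (338,265), dowels at (250,283) and (374,275), and bolt holes at (242,247), (375,240), (252,312) and (377,306). So case +y is roughly world +y.

```bash
python3 - <<'E'
from h import *
import pickle
c=pickle.load(open('w2.pkl','rb')); im=cv2.imread('pics/w2.png')
P=[]
for u,v in[(243,247),(375,240),(252,313),(377,306)]:
    b=dark(im,u,v,8,80); w=onz(c,*b[0],82); P.append(w); print(b,w)
P=np.array(P); m=P.mean(0); print('centre',m, np.linalg.norm(P[0]-P[1]),np.linalg.norm(P[2]-P[3]),np.linalg.norm(P[0]-P[2]),np.linalg.norm(P[1]-P[3]))
d=(P[1]+P[3]-P[0]-P[2]); y=d/np.linalg.norm(d); print('case y yaw',np.degrees(np.arctan2(y[1],y[0])),'bearing',m-14*y, 'px',proj(c,m-14*y-[0,0,24]))
print('dowel px pred base', proj(c,m-48*y),proj(c,m-48*y+[0,0,12]),proj(c,m+48*y),proj(c,m+48*y+[0,0,12]))
# cover re-check from this view
Q=[]
for u,v in[(523,119),(630,153),(498,184),(599,214)]:
    b=dark(im,u,v,9,80); Q.append(onz(c,*b[0],12))
Q=np.array(Q);print('cover',Q.mean(0)); d=Q[1]+Q[3]-Q[0]-Q[2]; print(np.degrees(np.arctan2(d[1],d[0])))
cv2.imwrite('pics/w2z.png',cv2.resize(im[225:330,225:400],None,fx=4,fy=4,interpolation=cv2.INTER_CUBIC))
E
```

```text
(array([243.91891892, 246.45945946]), array([ 7,  6, 37], dtype=int32)) [511.01327158 -15.08078727  82.        ]
(array([374.7826087 , 238.73913043]), array([ 8,  8, 46], dtype=int32)) [533.33348794  83.71297584  82.        ]
(array([252.72727273, 312.84848485]), array([ 7,  7, 33], dtype=int32)) [566.61262982 -27.51482319  82.        ]
(array([376.70967742, 305.70967742]), array([ 6,  6, 31], dtype=int32)) [588.81182866  71.21554553  82.        ]
centre [549.9428045   28.08322773  82.        ] 101.2837582618109 101.19530688862828 56.97274686506765 56.868550651850605
case y yaw 77.29850117006966 bearing [546.86460036  14.42582463  82.        ] px [296.67435973 267.15373247]
dowel px pred base [251.73877479 280.33719408] [248.85446711 286.37413969] [372.45221678 273.3024506 ] [374.13881102 279.09766859]
cover [539.08093018 263.52877478  12.        ]
57.567940993905914
```

Request:
{"method": "drive_effector", "body": {
  "steps": [
    [0.25,-2.5,0,0,85],
    [0.25,-2.5,0,0,85],
    [0.25,-2.5,0,0,85],
    [0.25,-2.5,0,0,85],
    [0.25,-2.5,0,0,85],
    [0.25,-2.5,0,0,85],
    [0,0,0,0,85],
    [0,0,0,0,85]
  ]
}}

```text
clock: 3.05
tcp_pos: [401.1, -226.8, 231.1]
ee_rot: [0.143, 0.99, 0.001, -0.0]
ft_force: [0.6, 1.6, 0.4]
grip_width: 84.8
grip_force: 0.0
```

```bash
python3 - <<'E'
from h import *
import pickle
c=cam('wrist'); im=manip.snapshot('wrist'); cv2.imwrite('pics/w3.png',im); pickle.dump(c,open('w3.pkl','wb'))
E
```

```text
(no output)
```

View pics/w3.png

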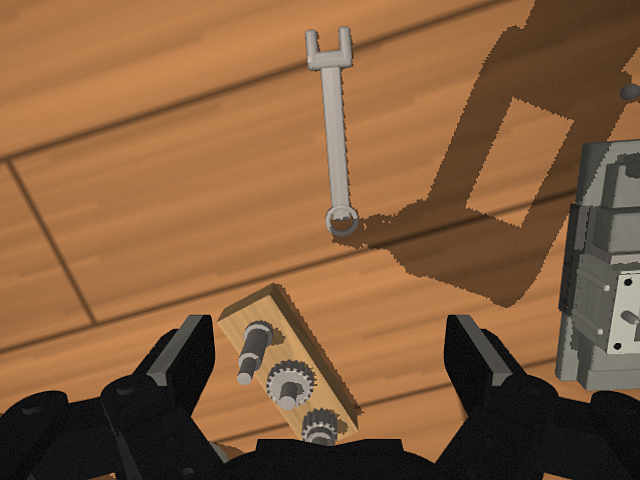

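The wrist view over the block shows the spindle at (255,345), the idler at (290,385) and the pinion at (320,430). The pinion is partly hidden, so I'll move forward.

Scaled: -48 mm is -2.4, 3 mm is 0.15.

Request:
{"method": "drive_effector", "body": {
  "steps": [
    [-2.4,0.15,0,0,85],
    [-2.4,0.15,0,0,85],
    [-2.4,0.15,0,0,85],
    [-2.4,0.15,0,0,85],
    [0,0,0,0,85],
    [0,0,0,0,85],
    [0,0,0,0,85]
  ]
}}

```text
clock: 3.8
tcp_pos: [588.3, -267.6, 231.9]
ee_rot: [0.141, 0.99, 0.0, 0.0]
ft_force: [-0.3, 0.1, 0.0]
grip_width: 84.7
grip_force: 0.0
```

```bash
python3 - <<'E'
from h import *
import pickle
c=cam('wrist'); im=manip.snapshot('wrist'); cv2.imwrite('pics/w4.png',im); pickle.dump(c,open('w4.pkl','wb'))
print(proj(c,[608,-285,116]))
E
```

```text
[312.8359345  270.77558147]
```

View pics/w4.png

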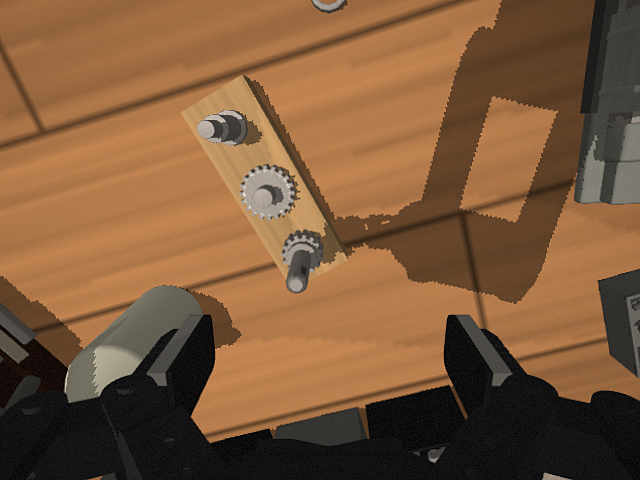

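Here the shaft's top face is at about (297,284), the idler's top at (264,195), and the spindle's top at (207,129). The spray bottle is at lower left.

```bash
python3 - <<'E'
from h import *
import pickle
c=pickle.load(open('w4.pkl','rb')); im=cv2.imread('pics/w4.png')
hsv=cv2.cvtColor(im,cv2.COLOR_BGR2HSV); m=((hsv[...,1]<60)).astype(np.uint8)
def face(u,v,r):
    a=im[v-r:v+r+1,u-r:u+r+1].min(2); k=((a>140)&(m[v-r:v+r+1,u-r:u+r+1]>0)).astype(np.uint8)
    n,l,s,ct=cv2.connectedComponentsWithStats(k); j=1+np.argmax(s[1:,4]); return ct[j]+[u-r,v-r],s[j,2:]
print(face(297,284,12), face(207,129,10))
ys=im[270:300,280:315].min(2); 
p=onz(c,297,284,116); i=onz(c,264,195,66); s=onz(c,207,129,102)
print(p,i,s,np.linalg.norm((p-i)[:2]),np.linalg.norm((i-s)[:2]),'axis',np.degrees(np.arctan2(*(p-s)[1::-1])))
print('gear px',proj(c,[p[0],p[1],50]),proj(c,[p[0],p[1],30]))
t=cam('top');sd=cam('side'); print('top',proj(t,p),'side',proj(sd,p),'spray',onz(t,478,211,100), onz(t,500,208,195))
z=[cv2.resize(im[225:305,265:345],None,fx=5,fy=5,interpolation=cv2.INTER_CUBIC), cv2.resize(cv2.imread('pics/side0.png')[280:360,390:470],None,fx=5,fy=5,interpolation=cv2.INTER_CUBIC)]
cv2.imwrite('pics/z4.png',np.hstack(z))
E
```

```text
(array([295.61904762, 284.9047619 ]), array([ 12,  11, 105], dtype=int32)) (array([205.80737705, 129.55737705]), array([ 21,  19, 244], dtype=int32))
[ 614.43828359 -298.62757503  116.        ] [ 554.37513104 -310.76849829   66.        ] [ 497.94371373 -324.98158315  102.        ] 61.277926786914136 58.19378524191352 axis 12.747182503336361
gear px [302.79951195 253.97281607] [304.15693563 246.93952128]
top [429.73168179 220.84225005] side [429.67617297 288.74274702] spray [ 649.29759105 -442.21742341  100.        ] [ 640.17859669 -471.43971116  195.        ]
```

View pics/z4.png

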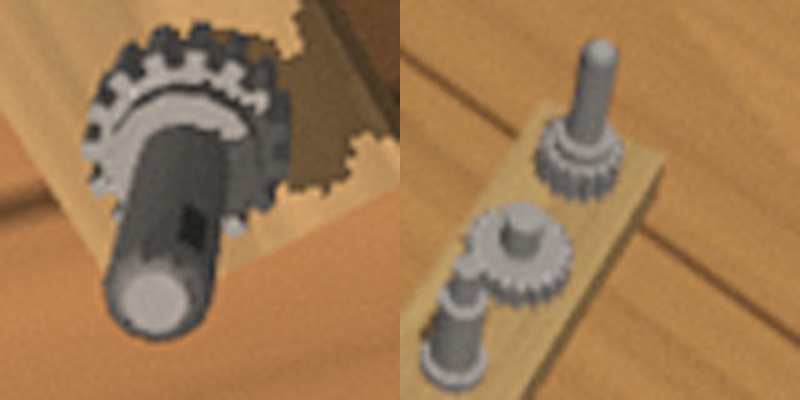

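The shaft-top face centre is (296.2,285), and the side view agrees. Next I'll work out the move.

```bash
python3 - <<'E'
from h import *
import pickle
c=pickle.load(open('w4.pkl','rb'))
p=onz(c,296.2,285,116); o=manip.observe(); g=np.array([p[0],p[1],72.]);print(p,o['tcp_pos'],tool(g-o['tcp_pos']),R.from_quat(o['ee_rot']).as_matrix().round(4).tolist())
E
```

```text
[ 615.00884893 -299.39992495  116.        ] [ 587.90870297 -268.03604592  232.77613782] [-34.54410032 -22.47478338 160.83739167] [[-0.9599, 0.2802, 0.0015], [0.2802, 0.9599, -0.0007], [-0.0016, -0.0002, -1.0]]
```

Request:
{"method": "drive_effector", "body": {
  "steps": [
    [-0.85,-0.55,1.75,0,60],
    [-0.875,-0.575,1.75,0,60],
    [0,0,1.5,0,60],
    [0,0,0,0,60],
    [0,0,0,0,60]
  ]
}}

```text
clock: 4.35
tcp_pos: [614.2, -300.5, 133.0]
ee_rot: [0.142, 0.99, -0.0, 0.0]
ft_force: [-0.3, -0.6, 0.6]
grip_width: 60.0
grip_force: 0.0
```

```bash
python3 - <<'E'
from h import *
im=manip.snapshot('wrist'); cv2.imwrite('pics/w5.png',im); c=cam('wrist'); o=manip.observe(); print(o['tcp_pos'],o['grip_width'],proj(c,[615,-299.4,116]))
z=np.array(o['tcp_pos']);print(proj(c,[z[0],z[1],116]))
cv2.imwrite('pics/w5c.png',im[180:480,120:520])
E
```

```text
[ 615.20693382 -301.00002274  134.80964973] 60.08180695655592 [332.51999566 298.17053467]
[329.2096635  299.49492795]
```

View pics/w5c.png

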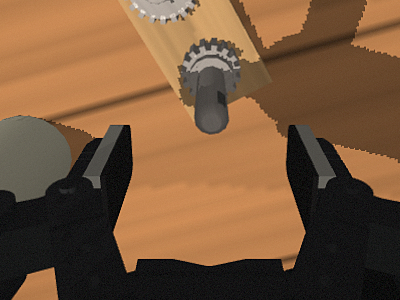

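The shaft top is at (331,302), centred between the fingers and about 1.5 mm farther forward than predicted. I'll descend and grip.

Request:
{"method": "drive_effector", "body": {
  "steps": [
    [-0.075,0,1.55,0,60],
    [0,0,1.55,0,40],
    [0,0,0,0,20],
    [0,0,0,0,5],
    [0,0,0,0,5],
    [0,0,0,0,5],
    [0,0,0,0,5]
  ]
}}

```text
clock: 5.1
tcp_pos: [617.4, -301.6, 71.9]
ee_rot: [0.142, 0.99, -0.001, 0.002]
ft_force: [-0.5, 1.7, 3.1]
grip_width: 15.1
grip_force: 58.9
```

Request:
{"method": "drive_effector", "body": {
  "steps": [
    [0,0,-0.5,0,5],
    [0,0,-2,0,5],
    [0,0,-2.25,0,5],
    [0,0,-2.25,0,5],
    [0,0,0,0,5],
    [0,0,0,0,5]
  ]
}}

```text
clock: 5.7
tcp_pos: [617.0, -301.9, 212.0]
ee_rot: [0.142, 0.99, -0.001, 0.002]
ft_force: [-0.5, 0.7, -3.4]
grip_width: 14.9
grip_force: 59.1
```

```bash
python3 - <<'E'
from h import *
import pickle
c=cam('wrist'); im=manip.snapshot('wrist'); cv2.imwrite('pics/w6.png',im); pickle.dump(c,open('w6.pkl','wb'))
o=manip.observe(); print(o['tcp_pos'],o['grip_width'],o['grip_force'],o['ft_force'],o['q'][5],o['ee_rot'])
print('to bearing',tool(np.array([546.86,14.43,0])-o['tcp_pos']), 'to grip pt z')
E
```

```text
[ 616.02344487 -301.32068835  208.94057542] 14.50674885747111 59.115005135536194 [-0.69448084 -1.05346438 -3.19147175] -1.8223679030090698 [ 1.42484204e-01  9.89797041e-01  4.96986430e-05 -2.59553156e-04]
to bearing [155.30575405 283.41669828 209.02952244] to grip pt z
```

Request:
{"method": "drive_effector", "body": {
  "steps": [
    [1.11,2.025,0,0,5],
    [1.11,2.025,0,0,5],
    [1.11,2.025,0,0,5],
    [1.11,2.025,0,0,5],
    [1.11,2.025,0,0,5],
    [1.11,2.025,0,0,5],
    [1.105,2.02,0,0,5],
    [0,0,1.25,0,5]
  ]
}}

```text
clock: 6.55
tcp_pos: [546.8, 19.9, 185.5]
ee_rot: [0.139, 0.99, 0.002, 0.001]
ft_force: [0.9, -1.3, -1.6]
grip_width: 14.5
grip_force: 59.5
```

Request:
{"method": "drive_effector", "body": {
  "steps": [
    [0,0,1,0,5],
    [0,0,0,0,5],
    [0,0,0,0,5],
    [0,0,0,0,5]
  ]
}}

```text
clock: 6.95
tcp_pos: [547.5, 13.9, 164.7]
ee_rot: [0.143, 0.99, 0.0, 0.0]
ft_force: [0.4, -0.5, -2.3]
grip_width: 14.6
grip_force: 59.4
```

```bash
python3 - <<'E'
from h import *
import pickle
c=cam('wrist'); im=manip.snapshot('wrist'); cv2.imwrite('pics/w7.png',im); pickle.dump(c,open('w7.pkl','wb'))
o=manip.observe(); print(o['tcp_pos'],o['grip_width'],o['grip_force'],o['ee_rot'])
z=o['tcp_pos']
print('bearing px',proj(c,[546.86,14.43,58]),'shaft bottom px',proj(c,[*z[:2],z[2]-56]),'grip',proj(c,[*z[:2],z[2]+44]))
cv2.imwrite('pics/w7c.png',cv2.resize(im[200:450,190:450],None,fx=2.4,fy=2.4,interpolation=cv2.INTER_CUBIC))
E
```

```text
[547.83833384  13.88537179 165.25131362] 14.25556053778079 59.4214653968811 [1.42797926e-01 9.89751544e-01 1.02458942e-04 7.88806636e-04]
bearing px [329.39802553 240.94644305] shaft bottom px [329.13755808 270.65134794] grip [329.64149132 393.80539429]
```

View pics/w7c.png

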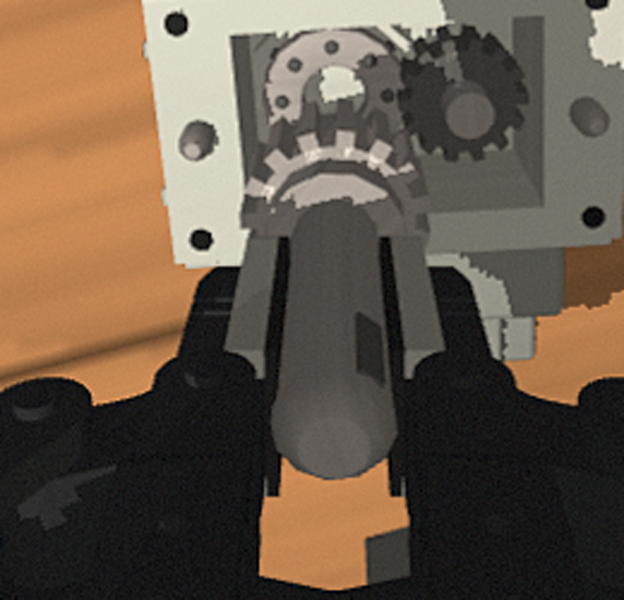

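The bearing's hole circle is centred at crop (335,98), which is px (329.6,240.8) against a prediction of (329.4,240.9). The shaft's top face is at px (329.2,386.7). The near edge of the gear's top is at v≈254. Now I'll solve for where the shaft sits in the fingers.

```bash
python3 - <<'E'
from h import *
import pickle
from scipy.optimize import least_squares
c=pickle.load(open('w7.pkl','rb')); im=cv2.imread('pics/w7.png')
z=np.array([547.7,13.9,165.0]); X=np.array([-.9599,.2802,0]);Y=np.array([.2802,.9599,0]);Z=np.array([0,0,1.])
def f(p):
    dx,h=p; a=z+dx*X; a[2]=h
    return np.array([proj(c,a+100*Z)[1]-386.7, proj(c,a+17.5*X+34*Z)[1]-254.2, proj(c,a+17.5*X+14*Z)[1]-241.5])
r=least_squares(f,[0,109]); print('dx,h',r.x,r.fun)
a=z+r.x[0]*X;a[2]=r.x[1];print('u of top/gear at dy=0',proj(c,a+100*Z),proj(c,a+34*Z),proj(c,a))
cv2.imwrite('pics/w7d.png',cv2.resize(im[230:300,280:380],None,fx=8,fy=8,interpolation=cv2.INTER_CUBIC))
E
```

```text
dx,h [  3.66798369 111.04278423] [-0.02130908  0.35080949 -0.35380151]
u of top/gear at dy=0 [329.55879364 386.67869092] [329.18917694 291.67688264] [329.085996   265.14440941]
```

View pics/w7d.png

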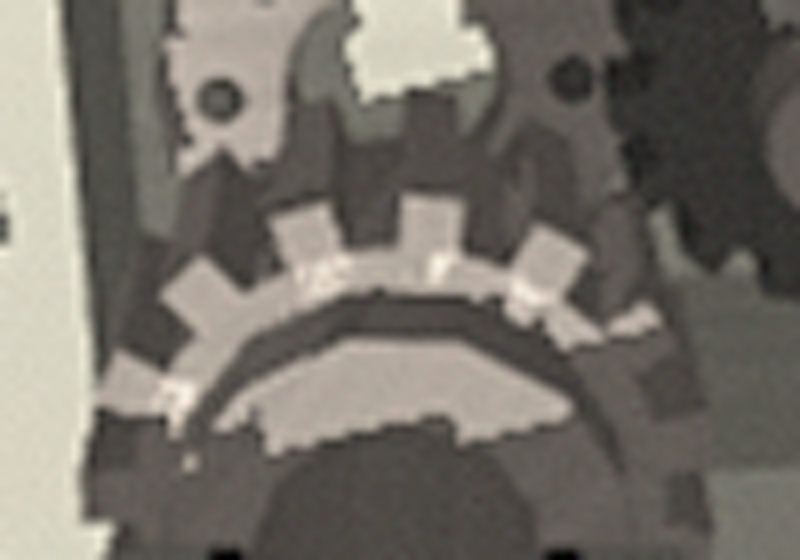

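(That was my last look. I've now viewed 11 crops, one over the limit, so the rest will be numeric only.) The crop confirms a gear tooth tip at v=254.1, the wall's lower edge at v=241.5, and the collar's near edge at v=272.2. Next I'll test how sensitive the offset is to camera bias.

```bash
python3 - <<'E'
from h import *
import pickle
from scipy.optimize import least_squares
c=pickle.load(open('w7.pkl','rb'))
z=np.array([547.7,13.9,165.0]); X=np.array([-.9599,.2802,0]);Z=np.array([0,0,1.])
pts=[(0,100,386.7),(17.5,34,254.1),(17.5,14,241.5),(13,42,272.2)]
def model(dx,h,tz,tilt):
    p,Rm,t=c; C=-Rm.T@t+[0,0,tz]; R2=R.from_rotvec([tilt,0,0]).as_matrix()@Rm; return (p,R2,-R2@C)
for name,free in[('h free',lambda p:(p[0],p[1],0,0)),('h=109.1 tilt',lambda p:(p[0],109.1,0,p[1]/100)),('h=109.1 camz',lambda p:(p[0],109.1,p[1],0)),('h=109.1 both',lambda p:(p[0],109.1,p[1],p[2]/100))]:
    x0=[0,109] if name=='h free' else [0,0,0][:3 if 'both' in name else 2]
    def f(p):
        dx,h,tz,ti=free(p); m=model(dx,h,tz,ti); a=z+dx*X; a[2]=h
        return [proj(m,a+r*X+s*Z)[1]-v for r,s,v in pts]
    r=least_squares(f,x0); dx,h,tz,ti=free(r.x); m=model(dx,h,tz,ti)
    b=onz(m,329.6,240.8,58); print(name,r.x.round(3),np.round(r.fun,2),'bearing',b[:2],'needed move tool xy',R.from_quat([.1425,.9898,0,0]).inv().apply(b-(z+dx*X))[:2])
E
```

```text
h free [  3.386 110.713] [ 0.08  0.82  0.01 -0.91] bearing [546.80085071  14.58584474] needed move tool xy [-2.32957971  0.41097878]
h=109.1 tilt [-0.615  1.804] [-0.06  1.06 -0.29 -0.7 ] bearing [551.54759095  13.19504604] needed move tool xy [-3.27476027  0.40783805]
h=109.1 camz [ 3.386 -1.613] [ 0.08  0.82  0.01 -0.91] bearing [546.33125489  14.7190807 ] needed move tool xy [-1.84147063  0.40633542]
h=109.1 both [ 3.097 -1.5    0.133] [ 0.08  0.83 -0.02 -0.9 ] bearing [546.71146122  14.60798113] needed move tool xy [-1.94910691  0.40643549]
```

Request:
{"method": "drive_effector", "body": {
  "steps": [
    [-0.11,0.02,0.5,0,5],
    [0,0,0.9,0,5],
    [0,0,0.8,0,5],
    [0,0,0,0,5],
    [0,0,0.15,0,5],
    [0,0,0.15,0,5],
    [0,0,0,0,5]
  ]
}}

```text
clock: 7.7
tcp_pos: [549.8, 14.1, 114.8]
ee_rot: [0.142, 0.99, 0.0, 0.0]
ft_force: [-0.2, 0.9, -2.0]
grip_width: 15.1
grip_force: 59.4
```

Request:
{"method": "drive_effector", "body": {
  "steps": [
    [0,0,0.15,0,5],
    [0,0,0,0,5]
  ]
}}

```text
clock: 7.9
tcp_pos: [549.4, 14.1, 111.3]
ee_rot: [0.142, 0.99, 0.0, 0.0]
ft_force: [-0.4, 0.7, -3.3]
grip_width: 14.7
grip_force: 59.4
```

Request:
{"method": "drive_effector", "body": {
  "steps": [
    [0,0,0.15,0,5],
    [0,0,0,0,5]
  ]
}}

```text
clock: 8.1
tcp_pos: [549.2, 14.1, 107.9]
ee_rot: [0.142, 0.99, -0.0, -0.0]
ft_force: [0.2, 0.1, -2.2]
grip_width: 14.4
grip_force: 59.5
```

Request:
{"method": "drive_effector", "body": {
  "steps": [
    [0,0,0.15,0,5],
    [0,0,0,0,5]
  ]
}}

```text
clock: 8.3
tcp_pos: [549.2, 14.1, 104.8]
ee_rot: [0.142, 0.99, -0.0, -0.0]
ft_force: [-0.2, -0.7, -2.8]
grip_width: 15.0
grip_force: 59.5
```

Request:
{"method": "drive_effector", "body": {
  "steps": [
    [0,0,0.15,0,5],
    [0,0,0,0,5]
  ]
}}

```text
clock: 8.5
tcp_pos: [549.2, 14.1, 101.8]
ee_rot: [0.142, 0.99, 0.0, -0.0]
ft_force: [-0.5, 0.2, -2.7]
grip_width: 14.7
grip_force: 59.5
```

Request:
{"method": "drive_effector", "body": {
  "steps": [
    [0,0,0.1,0,5],
    [0,0,0,0,5]
  ]
}}

```text
clock: 8.7
tcp_pos: [549.3, 14.1, 100.0]
ee_rot: [0.142, 0.99, 0.0, -0.0]
ft_force: [0.6, -1.0, -2.7]
grip_width: 14.7
grip_force: 59.4
```

Scaled: 1.5 mm is 0.075.

Request:
{"method": "drive_effector", "body": {
  "steps": [
    [0,0,0.075,0,5],
    [0,0,0,0,5],
    [0,0,0,0,5]
  ]
}}

```text
clock: 9.0
tcp_pos: [549.5, 14.1, 99.4]
ee_rot: [0.142, 0.99, 0.0, 0.0]
ft_force: [-2.2, -0.4, 1.4]
grip_width: 14.3
grip_force: 59.8
```

Request:
{"method": "drive_effector", "body": {
  "steps": [
    [0,0,0.05,0,5],
    [0,0,0,0,5],
    [0,0,0,0,5]
  ]
}}

```text
clock: 9.3
tcp_pos: [549.5, 14.1, 98.4]
ee_rot: [0.142, 0.99, 0.0, 0.0]
ft_force: [-2.6, -0.7, 3.7]
grip_width: 14.6
grip_force: 60.0
```

The gear is seated on the bearing (contact at TCP z≈99.5, so origin ≈43.5). I'll release and rise.

The rows are not in the units I measure in: shifts go in units of 20 mm and turns go in units of 0.25 rad. I convert before sending: -20 mm is -1, -40 mm is -2.

Request:
{"method": "drive_effector", "body": {
  "steps": [
    [0,0,0,0,30],
    [0,0,0,0,40],
    [0,0,0,0,50],
    [0,0,0,0,50],
    [0,0,-1,0,50],
    [0,0,-2,0,70],
    [0,0,-2,0,85],
    [0,0,-1.6,0,85]
  ]
}}

```text
clock: 10.1
tcp_pos: [549.9, 14.1, 232.3]
ee_rot: [0.142, 0.99, 0.0, 0.001]
ft_force: [0.4, 0.2, 0.6]
grip_width: 84.9
grip_force: 0.0
```

Request:
{"method": "drive_effector", "body": {
  "steps": [
    [0.75,0,0,0,85],
    [0,0,0,0,85],
    [0,0,0,0,85]
  ]
}}

```text
clock: 10.4
tcp_pos: [534.9, 18.4, 229.1]
ee_rot: [0.142, 0.99, -0.0, -0.0]
ft_force: [-0.1, -0.2, 0.9]
grip_width: 85.1
grip_force: 0.0
```

```bash
cat > top.py <<'E'
from h import *
# shaft-top locator: brightish/grey blob near predicted pixel
import sys
E
python3 - <<'E'
from h import *
import pickle
c=cam('wrist'); im=manip.snapshot('wrist'); cv2.imwrite('pics/w8.png',im); pickle.dump(c,open('w8.pkl','wb'))
o=manip.observe(); print(o['tcp_pos'],o['q'].round(2))
pr=proj(c,[547,14.4,144]); print('pred top',pr)
for z in(86,78):print(z,proj(c,[547,14.4,z]))
u,v=np.round(pr).astype(int)
g=cv2.cvtColor(im,cv2.COLOR_BGR2GRAY)
for y in range(v-26,v+27,2): print(' '.join(f'{g[y,x]:3d}' for x in range(u-26,u+27,2)))
E
```

```text
[534.81511483  18.30336189 228.51068025] [-0.07  0.06  1.41  0.    1.68 -1.36]
pred top [328.38990706 272.27340328]
86 [328.43344569 244.31352075]
78 [328.43821207 241.24818024]
 86 111 111  77  68  87  88  86  80  64  67  71  71  72  72  69  68  69  66  79  87  92  84  89  84  90  87
 85 111 112  80  92  89  89  86  81  68  69  69  73  73  70  68  71  69  67  79  87  91  86  75 110 111 107
 83 114 112  99  87 103  87  87  76  67  67  68  68  73  74  70  64  67  65  75  92  89  81  66 115 108 108
 73 110 107 112 109 104  73  90  73  64  69  72  71  69  69  66  43  41  62  70  92  90  86  79 111 113 113
 71 112 111 109 111  99  75  90  70  68  70  73  70  70  73  72  51  40  34  70  88  94  86  88  92  89  87
 70 100 105  99 101  91  87  88  70  71  70  70  73  72  72  74  46  34  33  63  72  84  86  84  85  82  88
 7
[... 1565 characters left out ...]
 178 186 180 178 176 175 173 153 147 142 138 136 134
177 178 172 160 149 144 142 135 138 133 135 137 138 135 139 139 142 139 141 138 141 141 145 144 142 142 144
141 140 140 141 142 144 145 142 138 143 142 138 140 138 138 141 139 141 139 140 143 143 143 142 142 145 144
140 143 141 143 143 140 142 142 140 139 141 140 141 141 141 140 141 137 141 138 142 140 142 140 140 144 145
139 141 139 144 141 139 140 142 144 140 141 142 144 143 142 142 142 141 141 140 143 142 139 142 143 141 142
141 143 141 140 141 143 141 138 139 146 141 143 146 143 143 142 141 143 141 140 141 142 143 142 141 142 141
142 139 141 141 143 144 139 142 145 141 144 144 145 146 143 141 143 139 140 141 141 144 137 142 140 140 144
```

Scaled: 44.5 mm is 2.225, 13.7 mm is 0.685, 0.1425 rad is 0.57.

Request:
{"method": "drive_effector", "body": {
  "steps": [
    [0.685,2.225,0,0,85],
    [0.685,2.225,0,0,85],
    [0.685,2.225,0,0,85],
    [0.685,2.225,0,0,85],
    [0.685,2.225,0,0,85],
    [0,0,0,0.57,85],
    [0,0,0,0.57,85],
    [0,0,0,0.57,85]
  ]
}}

```text
clock: 11.25
tcp_pos: [531.8, 251.7, 227.7]
ee_rot: [0.351, 0.936, -0.001, -0.001]
ft_force: [-0.4, 0.1, 0.5]
grip_width: 85.0
grip_force: 0.0
```

Request:
{"method": "drive_effector", "body": {
  "steps": [
    [0,0,0,0.57,85],
    [0,0,0,0.57,85],
    [0,0,0,0.57,85],
    [0,0,0,0.57,85],
    [0,0,0,0.57,85],
    [0,0,0,0.57,85],
    [0,0,0,0.57,85],
    [0,0,0,0.57,85]
  ]
}}

```text
clock: 12.05
tcp_pos: [532.0, 250.9, 227.8]
ee_rot: [0.801, 0.598, -0.001, -0.0]
ft_force: [-0.3, 0.4, 0.2]
grip_width: 85.2
grip_force: 0.0
```

Request:
{"method": "drive_effector", "body": {
  "steps": [
    [0,0,0,0.57,85],
    [0,0,0,0.57,85],
    [0,0,2.5,0,85],
    [0,0,1.5,0,85],
    [0,0,0,0,85],
    [0,0,0,0,85],
    [0,0,0,0,85]
  ]
}}

```text
clock: 12.75
tcp_pos: [533.4, 251.6, 152.0]
ee_rot: [0.877, 0.481, 0.002, 0.0]
ft_force: [0.3, 0.2, -0.1]
grip_width: 85.2
grip_force: 0.0
```

```bash
python3 - <<'E'
from h import *
import pickle
c=pickle.load(open('w8.pkl','rb'))
for z in(140,144):print('top edge pred',z,proj(c,[547,14.4,z]),proj(c,[547+8*.96,14.4-8*.28,z]),[proj(c,[547+s*8*.28,14.4+s*8*.96,z])[0] for s in(-1,1)])
c=cam('wrist'); im=manip.snapshot('wrist'); cv2.imwrite('pics/w9.png',im); pickle.dump(c,open('w9.pkl','wb'))
o=manip.observe(); M=R.from_quat(o['ee_rot']).as_matrix(); print(o['tcp_pos'],o['q'].round(2),'tool y yaw',np.degrees(np.arctan2(M[1,1],M[0,1])),M[:,2])
# cover bolt holes and bore
y=np.array([np.cos(np.radians(57.56)),np.sin(np.radians(57.56)),0]);x=np.array([y[1],-y[0],0]);C=np.array([539.0,263.0,12])
P={}
for sx in(-1,1):
  for sy in(-1,1):
    u=proj(c,C+sx*28.45*x+sy*50.65*y)
    print(sx,sy,u,end=' ')
    if 10<u[0]<630 and 10<u[1]<470:
        b=dark(im,*np.round(u).astype(int),9,90)
        if b: w=onz(c,*b[0],12); P[sx,sy]=w; print(b,w[:2],end='')
    print()
bo=proj(c,C-14*y+[0,0,34]); b=dark(im,*np.round(bo).astype(int),28,60); print('bore',bo,b, onz(c,*b[0],46))
E
```

```text
top edge pred 140 [328.3935388  269.94393181] [328.40973506 281.7951063 ] [np.float64(315.61090724685357), np.float64(341.175773972985)]
top edge pred 144 [328.38990706 272.27340328] [328.40638451 284.2865508 ] [np.float64(315.4071706711155), np.float64(341.37223372994754)]
[533.54190407 251.66195349 152.49246964] [0.34 0.2  1.4  0.   1.54 0.91] tool y yaw -32.51636230015889 [ 0.00437579  0.001606   -0.99998914]
-1 -1 [290.01657283 276.64217276] (array([290. , 277.5]), array([ 9,  8, 60], dtype=int32)) [487.41389977 234.93732337]
-1 1 [285.67476062 139.88492762] (array([285.46766169, 140.67164179]), array([ 16,  16, 201], dtype=int32)) [541.74221785 320.65093632]
1 -1 [364.27575344 276.54024624] (array([364.67272727, 277.43636364]), array([ 8,  8, 55], dtype=int32)) [535.71812892 204.1970513 ]
1 1 [368.09709957 139.84332623] (array([368.30612245, 140.59693878]), array([ 16,  16, 196], dtype=int32)) [590.04479873 289.97553162]
bore [326.97071377 243.81755812] (array([326.76600442, 243.95916115]), array([ 46,  44, 906], dtype=int32)) [531.32428767 251.17492116  46.        ]
```

The shaft is where expected (top edge 281 against 281.8 predicted), and the cover measurement is consistent at boss (531.3,250.9). I'll descend and grip.

Request:
{"method": "drive_effector", "body": {
  "steps": [
    [-0.09,-0.07,2.25,0,85],
    [0,0,2.25,0,85],
    [0,0,1.75,0,85],
    [0,0,0,0,85],
    [0,0,0,0,85]
  ]
}}

```text
clock: 13.3
tcp_pos: [531.0, 250.8, 26.6]
ee_rot: [0.877, 0.481, 0.001, 0.0]
ft_force: [-0.5, 0.4, 0.8]
grip_width: 85.0
grip_force: 0.0
```

Request:
{"method": "drive_effector", "body": {
  "steps": [
    [0,0,0.55,0,85],
    [0,0,0,0,60],
    [0,0,0,0,40],
    [0,0,0,0,30],
    [0,0,0,0,30],
    [0,0,0,0,30]
  ]
}}

```text
clock: 13.9
tcp_pos: [530.9, 250.7, 15.3]
ee_rot: [0.877, 0.481, 0.001, 0.0]
ft_force: [1.0, -0.2, 4.8]
grip_width: 42.9
grip_force: 64.0
```

Request:
{"method": "drive_effector", "body": {
  "steps": [
    [0,0,0,0,30],
    [0,0,0,0,30],
    [0,0,0,0,30]
  ]
}}

```text
clock: 14.2
tcp_pos: [531.0, 250.7, 15.3]
ee_rot: [0.877, 0.481, 0.001, 0.0]
ft_force: [-0.1, 0.1, 5.5]
grip_width: 42.9
grip_force: 64.1
```

Scaled: -45 mm is -2.25, -40 mm is -2, -0.115 rad is -0.46.

Request:
{"method": "drive_effector", "body": {
  "steps": [
    [0,0,-0.5,0,30],
    [0,0,-2,0,30],
    [0,0,-2.25,0,30],
    [0,0,-2.25,0,30],
    [0,0,-2,0,30],
    [0,0,0,-0.46,30],
    [0,0,0,-0.46,30],
    [0,0,0,-0.458,30]
  ]
}}

```text
clock: 15.0
tcp_pos: [529.0, 250.1, 193.1]
ee_rot: [0.78, 0.626, -0.001, -0.0]
ft_force: [-1.3, -0.1, -3.9]
grip_width: 43.0
grip_force: 63.3
```

Request:
{"method": "drive_effector", "body": {
  "steps": [
    [-1.5,0.45,0,0,30],
    [-2.25,0.67,0,0,30],
    [-2.25,0.67,0,0,30],
    [-2.25,0.67,0,0,30],
    [-2.1,0.61,0,0,30],
    [-1,0.3,0,0,30],
    [0,0,0,0,30],
    [0,0,0,0,30]
  ]
}}

```text
clock: 15.8
tcp_pos: [544.6, 14.1, 192.8]
ee_rot: [0.782, 0.624, -0.001, -0.001]
ft_force: [1.6, -0.4, -2.7]
grip_width: 43.0
grip_force: 63.2
```

```bash
cat > cov.py <<'E'
from h import *
import pickle,sys
c=cam('wrist'); im=manip.snapshot('wrist'); n=sys.argv[1]; cv2.imwrite(f'pics/{n}.png',im); pickle.dump(c,open(n+'.pkl','wb'))
o=manip.observe(); T=np.array(o['tcp_pos']); M=R.from_quat(o['ee_rot']).as_matrix(); h=T[2]-15.3
print('tcp',T,'tool x yaw',np.degrees(np.arctan2(M[1,0],M[0,0])),o['grip_width'],o['q'].round(2),'tz',M[:,2].round(4))
x,y=M[:,0],M[:,1]; C=np.array([T[0],T[1],h+12])+14*x
P={}
for a in(-1,1):
  for b in(-1,1):
    u=proj(c,C+b*28.45*y+a*50.65*x); k=None
    if 12<u[0]<628 and 12<u[1]<468: k=dark(im,*np.round(u).astype(int),12,70)
    print(a,b,u.round(1),k, onz(c,*k[0],h+12)[:2].round(1) if k else '')
    if k: P[a,b]=onz(c,*k[0],h+12)
bo=proj(c,T+[0,0,46-15.3]); print('bore px pred',bo)
for nm,q in[('shafttop',[546.86,14.43,144]),('dowel_a',[*(np.array([546.86,14.43])-34*np.array([.2198,.9755])),94]),('dowel_b',[*(np.array([546.86,14.43])+62*np.array([.2198,.9755])),94])]: print(nm,proj(c,q).round(1))
E
python3 cov.py w10
```

```text
tcp [544.80785093  14.76299478 193.00754462] tool x yaw 77.23831123151491 43.08780331518819 [-0.08  0.09  1.45  0.    1.61  0.15] tz [-0.002   0.0011 -1.    ]
-1 -1 [264.5 389.8] (array([258.44047619, 390.14583333]), array([ 18,  25, 336], dtype=int32)) [506.4 -14.3]
-1 1 [395.7 389.8] (array([400.50128535, 390.22365039]), array([ 21,  25, 389], dtype=int32)) [566.5 -27.9]
1 -1 [250.9 150.6] (array([249.36885246, 150.99180328]), array([ 18,  17, 244], dtype=int32)) [530.7  84.1]
1 1 [409.5 150.5] (array([409.01854975, 150.3608769 ]), array([ 25,  25, 593], dtype=int32)) [586.7  71.6]
bore px pred [330.19351941 361.54232054]
shafttop [334.  272.2]
dowel_a [333.2 292.7]
dowel_b [333.4 143.6]
```

Scaled: 12 mm is 0.6, 2.3 mm is 0.115.

Request:
{"method": "drive_effector", "body": {
  "steps": [
    [0.005,0.115,0.5,0,30],
    [0,0,0.6,0,30],
    [0,0,0,0,30],
    [0,0,0,0,30],
    [0,0,0,0,30]
  ]
}}

```text
clock: 16.35
tcp_pos: [547.8, 14.0, 171.9]
ee_rot: [0.781, 0.624, 0.0, 0.0]
ft_force: [-0.2, 0.1, -2.5]
grip_width: 43.1
grip_force: 63.2
```

```bash
python3 cov.py w11; python3 - <<'E'
from h import *
import pickle
# direct check of case dowel/bolts visibility: relative cover-to-case using bolt holes of the case (z=82) if visible
c=pickle.load(open('w11.pkl','rb')); im=cv2.imread('pics/w11.png')
x=np.array([.2198,.9755,0]);y=np.array([.9755,-.2198,0]);C=np.array([549.94,28.08,82])
for a in(-1,1):
  for b in(-1,1):
    u=proj(c,C+b*28.45*y+a*50.65*x);print(u.round(1),im[int(u[1]),int(u[0])] if 0<u[1]<480 else '')
E
```

```text
tcp [547.94958084  13.86931653 172.22431391] tool x yaw 77.24215664907635 42.9597545763159 [-0.08  0.1   1.47  0.    1.57  0.14] tz [ 9.e-04 -0.e+00 -1.e+00]
-1 -1 [264.8 391.4] (array([258.89250814, 390.98045603]), array([ 17,  25, 307], dtype=int32)) [509.7 -14.8]
-1 1 [396.  391.6] (array([400.5848564 , 391.85900783]), array([ 21,  25, 383], dtype=int32)) [569.5 -28.8]
1 -1 [251.8 152.7] (array([249.35510204, 151.0244898 ]), array([ 18,  17, 245], dtype=int32)) [533.8  84. ]
1 1 [410.2 152.9] (array([409.57876712, 152.46746575]), array([ 25,  25, 584], dtype=int32)) [589.8  70.8]
bore px pred [331.10110395 363.88566454]
shafttop [327.8 289.6]
dowel_a [328.  307.6]
dowel_b [327.9 146.7]
[283.9 303. ] [86 93 96]
[372.2 303. ] [90 98 99]
[277.8 140.6] [223 235 237]
[378.  140.6] [124 133 133]
```

Scaled: 5 mm is 0.25, -0.8 mm is -0.04.

Request:
{"method": "drive_effector", "body": {
  "steps": [
    [0.01,-0.04,0.4,0,30],
    [0,0,0,0,30],
    [0,0,0.25,0,30],
    [0,0,0,0,30]
  ]
}}

```text
clock: 16.8
tcp_pos: [546.4, 14.0, 157.9]
ee_rot: [0.781, 0.624, -0.001, -0.001]
ft_force: [-0.9, -1.0, -3.3]
grip_width: 43.0
grip_force: 63.2
```

Request:
{"method": "drive_effector", "body": {
  "steps": [
    [0,0,0.15,0,30],
    [0,0,0.15,0,30],
    [0,0,0,0,30]
  ]
}}

```text
clock: 17.1
tcp_pos: [546.6, 14.1, 152.1]
ee_rot: [0.781, 0.624, -0.0, -0.0]
ft_force: [-0.1, -0.6, -3.8]
grip_width: 42.9
grip_force: 63.2
```

Request:
{"method": "drive_effector", "body": {
  "steps": [
    [0,0,0.2,0,30],
    [0,0,0.2,0,30],
    [0,0,0,0,30]
  ]
}}

```text
clock: 17.4
tcp_pos: [546.4, 14.1, 143.8]
ee_rot: [0.781, 0.624, -0.001, -0.001]
ft_force: [0.5, -0.5, -2.7]
grip_width: 43.0
grip_force: 63.2
```

Scaled: 8 mm is 0.4, 5 mm is 0.25.

Request:
{"method": "drive_effector", "body": {
  "steps": [
    [0,0,0.4,0,30],
    [0,0,0.4,0,30],
    [0,0,0.4,0,30],
    [0,0,0.25,0,30],
    [0,0,0,0,30]
  ]
}}

```text
clock: 17.9
tcp_pos: [546.1, 14.1, 114.2]
ee_rot: [0.781, 0.624, -0.001, -0.001]
ft_force: [0.3, 0.2, -2.7]
grip_width: 43.3
grip_force: 63.1
```

Request:
{"method": "drive_effector", "body": {
  "steps": [
    [0,0,0.15,0,30],
    [0,0,0,0,30],
    [0,0,0.1,0,30],
    [0,0,0,0,30]
  ]
}}

```text
clock: 18.3
tcp_pos: [547.0, 14.1, 110.8]
ee_rot: [0.781, 0.624, 0.0, 0.0]
ft_force: [-0.7, -0.3, -3.0]
grip_width: 43.0
grip_force: 63.1
```

```bash
python3 cov.py w12 | head -6
```

```text
tcp [546.96333166  14.06464363 110.8564762 ] tool x yaw 77.2223371333409 43.35588830513076 [-0.08  0.14  1.56  0.    1.45  0.15] tz [ 1.e-04  1.e-04 -1.e+00]
-1 -1 [264.5 390.9] (array([258.35649547, 390.9939577 ]), array([ 18,  25, 331], dtype=int32)) [508.5 -14.8]
-1 1 [395.4 390.9] (array([400.00831025, 391.04155125]), array([ 20,  25, 361], dtype=int32)) [568.5 -28.5]
1 -1 [251.4 152.4] (array([249.26446281, 151.04958678]), array([ 18,  17, 242], dtype=int32)) [532.9  84. ]
1 1 [409.5 152.5] (array([409.6373057 , 152.41623489]), array([ 25,  25, 579], dtype=int32)) [589.1  70.8]
bore px pred [330.49619583 363.13437615]
```

The cover centre is (549.8,28.0) against a target of (549.9,28.1), which is aligned. I'll lower it onto the dowels.

Request:
{"method": "drive_effector", "body": {
  "steps": [
    [0,0,0.1,0,30],
    [0,0,0.1,0,30],
    [0,0,0,0,30]
  ]
}}

```text
clock: 18.65
tcp_pos: [546.7, 14.1, 106.4]
ee_rot: [0.781, 0.624, -0.0, -0.0]
ft_force: [-0.7, 0.8, -3.1]
grip_width: 43.1
grip_force: 63.1
```

Request:
{"method": "drive_effector", "body": {
  "steps": [
    [0,0,0.1,0,30],
    [0,0,0.1,0,30],
    [0,0,0,0,30]
  ]
}}

```text
clock: 18.95
tcp_pos: [546.7, 14.1, 102.3]
ee_rot: [0.781, 0.624, -0.0, -0.0]
ft_force: [-0.6, -0.7, -2.8]
grip_width: 43.3
grip_force: 63.1
```

Request:
{"method": "drive_effector", "body": {
  "steps": [
    [0,0,0.075,0,30],
    [0,0,0,0,30]
  ]
}}

```text
clock: 19.15
tcp_pos: [546.9, 14.1, 101.2]
ee_rot: [0.781, 0.624, 0.0, -0.0]
ft_force: [-0.4, 0.2, -4.2]
grip_width: 43.3
grip_force: 63.2
```

Scaled: 1.5 mm is 0.075.

Request:
{"method": "drive_effector", "body": {
  "steps": [
    [0,0,0.075,0,30],
    [0,0,0,0,30]
  ]
}}

```text
clock: 19.35
tcp_pos: [547.1, 14.1, 100.2]
ee_rot: [0.781, 0.624, 0.0, 0.0]
ft_force: [-0.2, 0.2, -0.5]
grip_width: 43.2
grip_force: 63.4
```

Request:
{"method": "drive_effector", "body": {
  "steps": [
    [0,0,0.075,0,30],
    [0,0,0,0,30]
  ]
}}

```text
clock: 19.55
tcp_pos: [547.2, 14.1, 99.1]
ee_rot: [0.781, 0.624, 0.0, 0.0]
ft_force: [-1.4, 0.5, 1.5]
grip_width: 43.1
grip_force: 63.7
```

Request:
{"method": "drive_effector", "body": {
  "steps": [
    [0,0,0.05,0,30],
    [0,0,0,0,30]
  ]
}}

```text
clock: 19.75
tcp_pos: [547.2, 14.1, 98.1]
ee_rot: [0.781, 0.624, 0.0, 0.0]
ft_force: [-1.5, 0.3, 4.7]
grip_width: 43.2
grip_force: 63.9
```

Scaled: 1 mm is 0.05.

Request:
{"method": "drive_effector", "body": {
  "steps": [
    [0,0,0.05,0,30],
    [0,0,0,0,30]
  ]
}}

```text
clock: 19.95
tcp_pos: [547.2, 14.1, 97.4]
ee_rot: [0.781, 0.624, 0.0, 0.0]
ft_force: [-3.3, 0.3, 5.2]
grip_width: 43.2
grip_force: 64.3
```

Request:
{"method": "drive_effector", "body": {
  "steps": [
    [0,0,0.04,0,30],
    [0,0,0,0,30]
  ]
}}

```text
clock: 20.15
tcp_pos: [547.2, 14.0, 97.3]
ee_rot: [0.781, 0.624, 0.001, 0.0]
ft_force: [-4.2, -0.2, 8.4]
grip_width: 43.4
grip_force: 64.5
```

Request:
{"method": "drive_effector", "body": {
  "steps": [
    [0,0,0.035,0,30],
    [0,0,0,0,30]
  ]
}}

```text
clock: 20.35
tcp_pos: [547.2, 14.0, 97.3]
ee_rot: [0.781, 0.624, 0.001, 0.001]
ft_force: [-4.9, 0.4, 11.2]
grip_width: 42.9
grip_force: 64.9
```

Scaled: 1 mm is 0.05.

Request:
{"method": "drive_effector", "body": {
  "steps": [
    [0,0,0.05,0,30],
    [0,0,0,0,30]
  ]
}}

```text
clock: 20.55
tcp_pos: [547.3, 14.0, 97.3]
ee_rot: [0.781, 0.624, 0.001, 0.001]
ft_force: [-8.2, 0.2, 14.8]
grip_width: 43.2
grip_force: 65.4
```

Request:
{"method": "drive_effector", "body": {
  "steps": [
    [0,0,0.03,0,30],
    [0,0,0,0,30],
    [0,0,0,0,30]
  ]
}}

```text
clock: 20.85
tcp_pos: [547.2, 14.0, 97.2]
ee_rot: [0.781, 0.624, 0.001, 0.001]
ft_force: [-7.4, 0.3, 18.1]
grip_width: 42.7
grip_force: 65.6
```

```bash
python3 cov.py w13 | head -6
```

```text
tcp [547.24572103  14.01489687  97.26200096] tool x yaw 77.22665438632967 43.0722707182679 [-0.08  0.15  1.58 -0.    1.42  0.14] tz [ 2.1e-03 -2.0e-04 -1.0e+00]
-1 -1 [264.4 390.8] (array([258.23312883, 390.97546012]), array([ 18,  25, 326], dtype=int32)) [508.8 -14.9]
-1 1 [395.4 390.9] (array([399.99171271, 391.05248619]), array([ 20,  25, 362], dtype=int32)) [568.8 -28.6]
1 -1 [251.3 152.4] (array([249.10788382, 150.91286307]), array([ 17,  17, 241], dtype=int32)) [533.2  84. ]
1 1 [409.4 152.5] (array([408.89708405, 152.48198971]), array([ 25,  25, 583], dtype=int32)) [589.1  70.8]
bore px pred [330.61964356 363.04043403]
```

```bash
python3 -c "
from h import *
print(manip.close_job())"
```

```text
the job is handed in; nothing more can be done
None
```

I handed the job in at about 21 s: the pinion shaft is seated in the bearing and the cover is on both dowels, held shut with about 18 N at the wrist, but I don't know the verdict because the hand-in returned none, and I viewed 11 pictures, one over the limit of 10.

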